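Snap open the wide clipboard stand

ROBOT

A 6-joint arm with a two-finger parallel gripper is mounted at the origin on the work surface. World frame = base frame: x ahead of the robot, y to its left, z up, the work surface at z = 0. Lengths are in mm, angles in rad, forces in N, time in s.
With the tool pointing down it reaches from about 300 to 775 mm from the base axis. Payload 14.6 kg.
Tool frame: the origin (TCP) lies between the finger pads; the fingertips stand 22 mm ahead of it and the grasp point (between the pads) lies 3 mm ahead of it (manip.tcp_to_tips is the distance from the TCP to the fingertips, in mm); y points along the fingers, z is the direction in which the jaws open and shut, and the axes are right-handed (so a half turn about y gives the same grasp; the last joint's range is limited). The gripper opens to 94 mm and grips with 3 to 60 N. Pads are 16 mm wide; open, the fingers measure 119 mm over their backs; the gripper's body (75 mm by 177 mm) begins 78 mm behind the grasp point.
Start: joints at [1.279, 0.3, 1.521, -0, 1.321, -0.067], TCP at [122.599, 536.152, 227.446] pointing down, gripper open.
Joint ranges: [-3.03, 3.03], [-0.79, 2.21], [0.23, 2.52], [-1.04, 4.18], [0, 3.07], [-2.55, 2.55]. Speed limits (rad/s): [2.22, 2.22, 2.57, 3.14, 3.14, 3.14].

INTERFACE

Orientations are given as [roll, pitch, yaw] about the fixed x, y, z axes, in that order (R = Rz(yaw) Ry(pitch) Rx(roll)).
In Python, from cell import manip gives the robot as it stands.
- The arm moves only by the shell command python3 -m jog 'ROWS' [OPENING] [FORCE]. ROWS is JSON, one flat list of numbers, 6 for each row, row after row: the shift along the tool's x, y, z in mm, then the turn, a rotation vector about the tool's x, y, z in degrees. A call has 1 to 10 rows; each row is the pose to reach, as a shift and turn from the pose commanded when the call began, along the tool's axes at that moment; what a row does not reach only later rows make up. A row lasts 1/12 s, in which the tool goes at most 41.7 mm and 7.16 degrees, less where a joint would pass 70% of its speed; a pose out of reach is approached as far as the arm can. A call with a gripper value outside its range is refused whole. OPENING is the finger opening in mm, from 0 to 94, set as the call begins (- or left out, the last holds). The fingers move at their own pace and stop on an object; FORCE is the grip in N (left out, the last holds). Time passes only in rows, so rows that repeat a pose let the fingers close. It gives the time, the measured TCP pose, the force and the opening at its end, in the units of the state.
- manip.read_state(): the state, without advancing time (a new reading comes with each control period).
- manip.camera(name): name is "scene" or "top"; returns a dict with "img" (384x512x3 uint8, red, green, blue), "intrinsics" (3x3 intrinsics, pixels), "k1" (the pictures are not rectified: a ray, as slopes to the right and down, at radius r is drawn at 1 + k1 r^2 times it, then the intrinsics apply), "origin" and "orientation" of the camera in the world. Camera axes: x right, y down, z forward; pixel columns grow to the right and rows downward; lengths in mm; the calibration is good to about 2 mm. A picture is of the moment at which its call begins. There is no depth.
- manip.sign_off(): hands the job in, once; it reports no verdict.
Trained networks look in a picture, given as the dict that the camera call returned (one of the last four; its "shot" number tells which), for a name from the list of things; names that differ only in an ending like _2 or _b are one class to them, and where a whole thing is asked for, a point or a joint stands for the part that bears it (a point fixed in the world has none). Each returns a list of dicts, best first, with "score" (0 to 1); they miss things now and then, are a little off and sometimes report something else, mostly with a low value. They report only what shows in the picture. A call takes as long as a camera call.
- manip.masks_of(thing, picture): "pixels" (384x512 bool, what is visible of it) and "xy" ([column, row] in pixels, amid what is visible of it).
- manip.tip_of(thing, picture): "xy" ([column, row] in pixels: a listed point, or the origin of a listed thing).
The state is a dict: "clock": time; "joints": joint angles; "qd": joint speeds; "effort": joint torques, N m; "eef_pos": TCP position; "eef_rot": TCP orientation; "wrist_force": force on the tool from outside, world axes, zero at the start; "moment": the same for the moment, N m; "finger_gap": finger opening in mm.
Only numpy, scipy, OpenCV 4.12 (cv2) and the standard library are available. Lean on these libraries where they do the work, as an engineer would, in place of code of your own. Each camera call takes 0.05 s, during which the arm holds its last target.

TASK

On the bench are two folding clipboard stands, both folded flat. Open the wider one: swing its board up by the tongue and over its dead centre, so that it snaps over and leans back fully open by itself, and let go. Leave the narrow stand folded.

Things in the scene. Friction and masses are not known exactly. Their poses are not given: they have to be found in the camera images.
- wide: Plywood base of the wide stand, the one to open; 200 mm wide (y), 22 mm high, stuck to the bench. Origin on the bench, x from tongue to hinge, y along the hinge, z up; base spans x -65 to 85 mm. Hinge axis along y at x 70, z 33 mm. Folded, the board (192 wide, 14 thick) lies at z 26 to 40, free edge at x -65, its tongue runs on to x -108; a steel rib at x 35 stands up to z 80.
- wide_tongue (a point): Grip point in the wide board's tongue: 163 mm from the hinge axis, 33 mm above the bench when folded, 28 mm out from the board's edge, 15 mm from the tongue's end. Tongue 20 mm wide (y), 14 mm thick, free on both sides and below. Pinched by its sides from above it can turn between the fingers as the board swings. Axes as the stand's when folded, turning with the board.
- wide_board (a joint): Angle of the wide board, rad: 0 folded flat, growing as the tongue goes up and over towards the hinge, pi/2 upright, 1.95 fully open on its stop, leaning back. The steel rib's weight makes it over-centre: let go below about 1.2 it drops shut, beyond about 1.25 it flips on to 1.95 by itself and stays. Lifting takes about 2 to 4 N at the tongue.
- narrow_board (a joint): The same angle for the narrow stand, built alike and as long, but only 110 mm wide (board 102 mm): 0 folded, where it must stay.

How it is judged:
By the outcome, as a careful person would: the job done as asked, in the order asked, and still so for the second after the job is handed in, with the robot touching nothing.
It also fails if it takes over 38 s, if anything falls off the work surface, if the arm or the gripper's body presses on something with over 40 N, if the wrist force passes 120 N, or if a joint passes its speed limit or range.

## Working session

There is one attempt and no reset: what is moved stays moved. The work goes in short steps, Python scripts to look and compute and a shell command to move; the robot and the scene stay as the last step left them, time stands still between calls to the robot, and variables do not carry over. Pictures are saved under pics/ and viewed, and the job is handed in when it is done.

```bash
mkdir -p pics; ls; python3 - <<'E'
from cell import manip
import cv2
s=manip.read_state(); print(s)
for n in("scene","top"):
    p=manip.camera(n); cv2.imwrite(f"pics/{n}0.png",cv2.cvtColor(p["img"],cv2.COLOR_RGB2BGR))
    print(n,p["intrinsics"],p["k1"],p["origin"],p["orientation"])
    for t in("wide","narrow_board","wide_board"):
        try:
            for m in manip.masks_of(t,p)[:3]: print(t,m["score"],m["xy"],m["pixels"].sum())
        except Exception as e: print(t,e)
    for t in("wide","wide_tongue"):
        for m in manip.tip_of(t,p)[:3]: print("tip",t,m)
E
```

```text
pics
{'clock': 0.0, 'joints': array([ 1.27939763e+00,  3.00466866e-01,  1.52163392e+00, -8.17345337e-06,
        1.32071681e+00, -6.66319520e-02]), 'qd': array([ 0.0009969 , -0.00089971, -0.00046039, -0.00081769, -0.00200201,
       -0.00092173]), 'effort': array([ 5.07059904e-04, -5.31808734e+01, -3.52734411e+01,  7.08668190e-02,
        2.44415668e-02, -1.11486959e-04]), 'eef_pos': array([122.5295968 , 535.90777759, 226.86629355]), 'eef_rot': array([-1.57201908e+00,  7.36612138e-05, -2.24764763e-01]), 'wrist_force': array([-0.53176638, -0.93501567,  0.65121834]), 'moment': array([-0.04113488,  0.00519573, -0.00314309]), 'finger_gap': 94.38590501192064}
scene [[440.50104274   0.         264.53528277]
 [  0.         440.50104274 189.80409257]
 [  0.           0.           1.        ]] 0.04238305919142267 [894.31363665 578.29936042 772.71235927] [-2.3719083   0.00927591  2.63861662]
wide 0.93 [245.1, 164.2] 3858
narrow_board 0.77 [324.3, 275.9] 3616
wide_board 0.86 [247.9, 156.9] 3097
tip wide {'xy': [246.9, 168.1], 'score': 0.82}
tip wide_tongue {'xy': [282.3, 144.5], 'score': 0.69}
top [[391.97912677   0.         257.32627336]
 [  0.         391.97912677 188.92039637]
 [  0.           0.           1.        ]] -0.08644408187246502 [390.95121602  -6.68966143 867.73167404] [-2.94819513 -0.03370535 -1.58420075]
wide 0.91 [319.8, 190.9] 6206
narrow_board 0.88 [143.8, 181.8] 3124
wide_board 0.68 [323.3, 191.3] 5698
tip wide {'xy': [318.7, 195.1], 'score': 0.58}
tip wide_tongue {'xy': [321.9, 235.9], 'score': 0.55}
```

View pics/scene0.png

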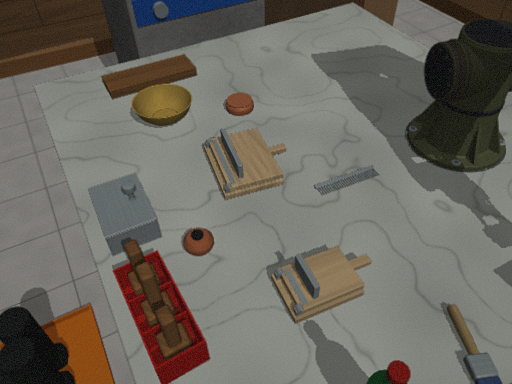

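View pics/top0.png

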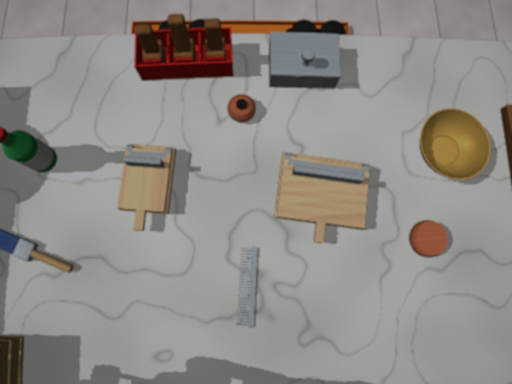

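The top view shows the wide stand at about (322,192) with its tongue at (320,232), pointing towards the robot. The scene view shows its tongue at (280,150). The narrow stand is at (147,180) in the top view. Next I turn these into world positions.

```bash
cat > h.py <<'E'
import numpy as np,cv2
from scipy.spatial.transform import Rotation as Ro
from scipy.optimize import least_squares
def proj(p,P):
    R=Ro.from_euler('xyz',p["orientation"]).as_matrix()
    q=(np.asarray(P,float)-p["origin"])@R
    s=q[:,:2]/q[:,2:]; r2=(s**2).sum(1,keepdims=True); s=s*(1+p["k1"]*r2)
    K=np.array(p["intrinsics"]); return s*[K[0,0],K[1,1]]+[K[0,2],K[1,2]]
def hit(p,xy,z):
    f=lambda v:(proj(p,[[v[0],v[1],z]])-xy).ravel()
    return least_squares(f,[450,0],x_scale=100).x
def stand(x,y,a,P):
    P=np.array(P,float);c,s=np.cos(a),np.sin(a)
    return np.c_[x+c*P[:,0]-s*P[:,1],y+s*P[:,0]+c*P[:,1],P[:,2]]
def board(P,th): # folded coords -> rotated about hinge
    P=np.array(P,float);d=P[:,[0,2]]-[70,33];c,s=np.cos(th),np.sin(th)
    # tongue (-x) goes up (+z)
    return np.c_[70+c*d[:,0]+s*d[:,1],P[:,1],33-s*d[:,0]+c*d[:,1]]
E
python3 - <<'E'
from h import *
from cell import manip
S=manip.camera("scene");T=manip.camera("top")
B=[[x,y,z] for x in(-65,85) for y in(-100,100) for z in(0,22)]
BO=[[x,y,z] for x in(-65,70) for y in(-96,96) for z in(26,40)]
TO=[[x,y,z] for x in(-108,-65) for y in(-10,10) for z in(26,40)]
RB=[[x,y,z] for x in(32,38) for y in(-80,80) for z in(40,80)]
data=[]
for p in(S,T):
    m=manip.masks_of("wide",p)[0]["pixels"]; print(p["shot"],m.sum())
    t=manip.tip_of("wide_tongue",p)[0]["xy"]; o=manip.tip_of("wide",p)[0]["xy"]
    print("tongue",t,hit(p,t,33),"orig",hit(p,o,0)); 
    data.append((p,m,t))
def render(p,v):
    im=np.zeros((384,512),np.uint8)
    for g in(B,BO,TO):
        h=cv2.convexHull(proj(p,stand(*v,g)).astype(np.float32))
        cv2.fillPoly(im,[np.round(h*16).astype(np.int32)],1,shift=4)
    return im>0
from scipy.optimize import minimize
def cost(v):
    v=[v[0],v[1],v[2]/100]; c=0
    for p,m,t in data:
        a=render(p,v); c+=1-(a&m).sum()/(a|m).sum()
    return c
best=None
t0=hit(T,data[1][2],33)
for a in(-.1,0,.1):
    v=[t0[0]+93,t0[1],a*100]
    r=minimize(cost,v,method='Nelder-Mead',options=dict(initial_simplex=[v,[v[0]+15,v[1],v[2]],[v[0],v[1]+15,v[2]],[v[0],v[1],v[2]+8]]))
    print(r.x,r.fun)
    if best is None or r.fun<best.fun:best=r
v=[best.x[0],best.x[1],best.x[2]/100]
print("tongue model",stand(*v,[[-93,0,33]]))
for p,n in((S,"scene"),(T,"top")):
    im=cv2.cvtColor(p["img"],cv2.COLOR_RGB2BGR);im=cv2.resize(im,None,fx=1.5,fy=1.5)
    for g in(B,BO,TO):
        h=cv2.convexHull((proj(p,stand(*v,g))*1.5).astype(np.int32));cv2.polylines(im,[h],1,(0,0,255))
    q=proj(p,stand(*v,[[-93,0,33]]))[0]*1.5;cv2.circle(im,tuple(int(i) for i in q),3,(255,0,0),-1)
    cv2.imwrite(f"pics/{n}1.png",im)
E
```

```text
3 3937
tongue [280.3, 147.1] [ 445.43226015 -167.50019355] orig [ 545.11988871 -164.72730979]
4 6163
tongue [318.7, 235.8] [ 451.02491867 -167.0594575 ] orig [ 543.26443162 -180.14124271]
[ 543.30706873 -182.05164576  -14.85535644] 0.12692669842686544
[ 543.43777095 -181.0643146   -16.3825009 ] 0.13721963034746532
[ 543.76154862 -181.73138636  -15.1596005 ] 0.13026875170922114
tongue model [[ 451.33135249 -168.28692195   33.        ]]
```

```bash
python3 -c "
import cv2,numpy as np
a=cv2.imread('pics/scene1.png')[130:330,270:470];b=cv2.imread('pics/top1.png')[200:400,380:580]
cv2.imwrite('pics/c1.png',cv2.resize(np.hstack([a,b]),None,fx=2,fy=2))"
```

```text
(no output)
```

View pics/c1.png

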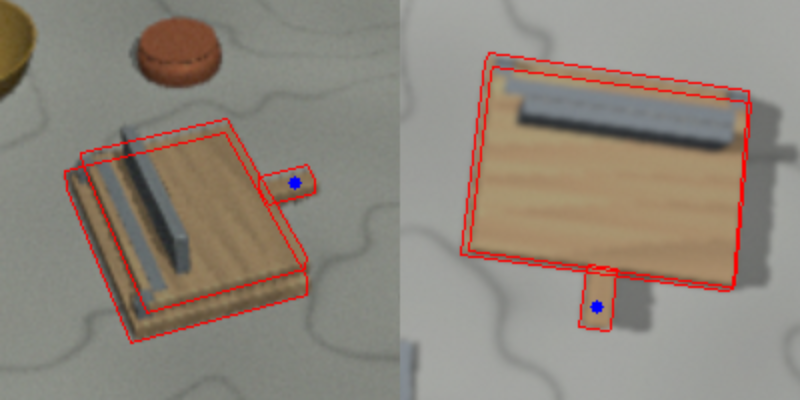

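The model fit agrees with both views. The stand is at (543.4, −182), yaw −0.149, and the tongue at (451, −168, 33). First I move to a waypoint ahead of the base, then hover.

```bash
cat >> h.py <<'E'
ST=(543.4,-182.0,-0.149)
def to(target,yaw=-0.149):
    from cell import manip
    s=manip.read_state(); R=Ro.from_euler('xyz',s["eef_rot"]).as_matrix()
    d=R.T@(np.array(target)-s["eef_pos"])
    Rt=Ro.from_euler('xyz',[-np.pi/2,0,yaw]).as_matrix()
    print("t",round(s["clock"],2),"at",s["eef_pos"].round(1),"rot",s["eef_rot"].round(3),"shift",d.round(1),"turn",np.degrees(Ro.from_matrix(R.T@Rt).as_rotvec()).round(2),"F",s["wrist_force"].round(1),"gap",round(s["finger_gap"],1),"j",s["joints"].round(2))
E
python3 -m jog '[37,0,-26,0,0,0, 75,0,-52,0,0,0, 112,0,-78,0,0,0, 150,0,-104,0,0,0, 187,0,-130,0,0,0, 225,0,-155,0,0,0, 262,0,-181,0,0,0, 300,0,-207,0,0,0, 337,0,-233,0,0,0, 375,0,-259,0,0,0]' 50 15
python3 -c "
from h import *
to((451.3,-168.3,120))"
```

```text
clock: 1.83
eef_pos: [405.0, 227.0, 227.7]
eef_rot: [-1.57, -0.0, -0.225]
wrist_force: [0.4, 0.7, 0.2]
finger_gap: 50.1
t 1.83 at [405.  227.  227.7] rot [-1.57  -0.    -0.225] shift [ 133.2  107.7 -375.1] turn [-0.02 -4.34  0.03] F [0.4 0.7 0.2] gap 50.1 j [ 0.43  0.11  1.75 -0.    1.28 -0.91]
```

```bash
python3 -m jog '[0,0,0,0,0,0,0,0,0,0,0,0,0,0,0,0,0,0]'
python3 -c "
from h import *
to((451.3,-168.3,120))"
```

```text
clock: 2.08
eef_pos: [403.8, 229.1, 227.4]
eef_rot: [-1.571, 0.0, -0.225]
wrist_force: [0.4, -0.9, 0.6]
finger_gap: 50.2
t 2.08 at [403.8 229.1 227.4] rot [-1.571  0.    -0.225] shift [ 135.1  107.4 -376.7] turn [-0.   -4.37 -0.01] F [ 0.4 -0.9  0.6] gap 50.2 j [ 0.44  0.11  1.75  0.    1.28 -0.91]
```

```bash
python3 -m jog '[13,5,-35,0,-1,0, 26,10,-70,0,-2,0, 39,20,-110,0,-3,0, 52,30,-148,0,-4.4,0, 65,40,-185,0,-4.4,0, 78,50,-222,0,-4.4,0, 91,60,-260,0,-4.4,0, 104,70,-297,0,-4.4,0, 117,85,-335,0,-4.4,0, 130,95,-370,0,-4.4,0]'
python3 -m jog '[0,0,0,0,0,0,0,0,0,0,0,0,0,0,0,0,0,0]'
python3 -c "
from h import *
to((451.3,-168.3,120))"
```

```text
clock: 2.92
eef_pos: [448.2, -161.2, 131.7]
eef_rot: [-1.571, 0.0, -0.146]
wrist_force: [0.0, 0.1, 0.2]
finger_gap: 50.1
clock: 3.17
eef_pos: [448.5, -159.4, 132.6]
eef_rot: [-1.571, 0.0, -0.147]
wrist_force: [0.8, 0.6, 1.3]
finger_gap: 50.0
t 3.17 at [ 448.5 -159.4  132.6] rot [-1.571  0.    -0.147] shift [ 4.1 12.6 -8.4] turn [-0.01  0.14 -0.01] F [0.8 0.6 1.3] gap 50.0 j [-0.42  0.24  1.83  0.    1.07 -1.84]
```

Now I descend to TCP z 36 with a shift of (4, 97, −8.4), stopping partway to look.

```bash
python3 -m jog '[4,15,-8.4,0,0,0, 4,30,-8.4,0,0,0, 4,40,-8.4,0,0,0, 4,40,-8.4,0,0,0, 4,40,-8.4,0,0,0]'
python3 - <<'E'
from h import *
from cell import manip
to((451.3,-168.3,36))
ims=[]
for n in("scene","top"):
    p=manip.camera(n);q=proj(p,stand(*ST,[[-93,0,33]]))[0]
    im=cv2.cvtColor(p["img"],cv2.COLOR_RGB2BGR);x,y=q.astype(int)
    print(q, [ (m["xy"],m["score"]) for m in manip.tip_of("wide_tongue",p)[:2]])
    c=im[y-65:y+65,x-65:x+65].copy();c=cv2.resize(c,(400,400),interpolation=cv2.INTER_CUBIC);ims.append(c)
cv2.imwrite("pics/c2.png",np.hstack(ims))
E
```

```text
clock: 3.58
eef_pos: [451.1, -168.6, 92.7]
eef_rot: [-1.571, 0.0, -0.146]
wrist_force: [0.2, -0.6, 0.8]
finger_gap: 49.7
t 3.58 at [ 451.1 -168.6   92.7] rot [-1.571  0.    -0.146] shift [ 0.1 56.7  0.3] turn [-0.01  0.15 -0.02] F [ 0.2 -0.6  0.8] gap 49.7 j [-0.43  0.31  1.85  0.    0.98 -1.86]
[278.15033446 147.69347492] [([281.0, 146.8], 0.67)]
[319.2170584  235.60267241] [([318.8, 196.3], 0.57)]
```

View pics/c2.png

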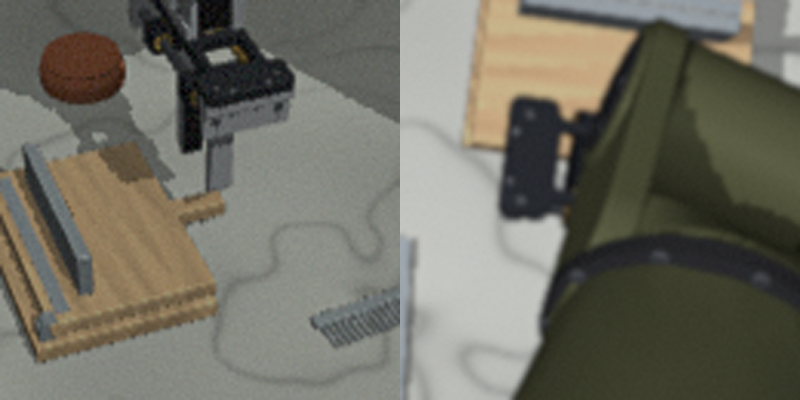

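The scene view shows the open fingers above the tongue, straddling it, and clear of the board. I descend the rest of the way and close.

```bash
python3 -m jog '[0,14,0,0,0,0, 0,28,0,0,0,0, 0,42,0,0,0,0, 0,52,0,0,0,0, 0,56,0,0,0,0, 0,56,0,0,0,0, 0,56,0,0,0,0]'
python3 -m jog '[0,0,0,0,0,0,0,0,0,0,0,0,0,0,0,0,0,0,0,0,0,0,0,0,0,0,0,0,0,0,0,0,0,0,0,0,0,0,0,0,0,0,0,0,0,0,0,0]' 10 15
python3 -c "
from h import *
to((451.3,-168.3,36))"
```

```text
clock: 4.37
eef_pos: [451.2, -169.8, 36.9]
eef_rot: [-1.571, -0.0, -0.148]
wrist_force: [-0.1, -0.2, 0.2]
finger_gap: 50.3
clock: 5.03
eef_pos: [451.3, -168.2, 36.6]
eef_rot: [-1.568, 0.0, -0.148]
wrist_force: [2.6, 15.0, 4.5]
finger_gap: 19.8
t 5.03 at [ 451.3 -168.2   36.6] rot [-1.568  0.    -0.148] shift [ 0.   0.6 -0.1] turn [-0.13  0.05 -0.  ] F [ 2.6 15.   4.5] gap 19.8 j [-0.43  0.41  1.88  0.    0.86 -1.86]
```

The tongue is gripped (gap 19.8). There is a 15 N side load, so the jaw centre is a little off to −y. I'll shift it +z while following the first part of the arc.

```bash
python3 -m jog '[0,0,1.5,0,0,0,0,0,1.5,0,0,0]'
python3 -m jog '[0.2,-8.1,0,0,0,0, 0.8,-16.3,0,0,0,0, 1.8,-24.4,0,0,0,0, 3.2,-32.4,0,0,0,0, 5.1,-40.3,0,0,0,0, 7.3,-48.2,0,0,0,0, 9.9,-55.9,0,0,0,0, 12.9,-63.5,0,0,0,0, 16.2,-70.9,0,0,0,0, 20,-78.1,0,0,0,0]'
python3 - <<'E'
from h import *
from cell import manip
to((451.3,-168.3,36))
ims=[]
for n in("scene",):
    p=manip.camera(n);q=proj(p,stand(*ST,[[-60,0,33]]))[0]
    im=cv2.cvtColor(p["img"],cv2.COLOR_RGB2BGR);x,y=q.astype(int)
    c=im[y-95:y+75,x-85:x+85].copy();c=cv2.resize(c,(500,500),interpolation=cv2.INTER_CUBIC);ims.append(c)
cv2.imwrite("pics/c3.png",np.hstack(ims))
E
```

```text
clock: 5.2
eef_pos: [451.3, -168.1, 36.6]
eef_rot: [-1.571, -0.0, -0.148]
wrist_force: [-0.1, 1.4, 2.7]
finger_gap: 19.9
clock: 6.03
eef_pos: [471.3, -171.1, 115.3]
eef_rot: [-1.571, 0.0, -0.148]
wrist_force: [1.2, 3.2, -2.4]
finger_gap: 20.1
t 6.03 at [ 471.3 -171.1  115.3] rot [-1.571  0.    -0.148] shift [-20.2  79.3  -0.1] turn [-0.01  0.06 -0.01] F [ 1.2  3.2 -2.4] gap 20.1 j [-0.42  0.32  1.78  0.    1.05 -1.84]
```

View pics/c3.png

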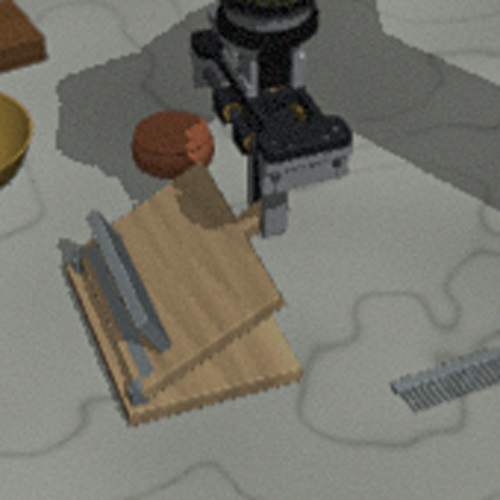

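The board is rising with the tongue held, at about 0.5 rad, and forces are small. I continue along the arc.

```bash
python3 -m jog '[4,-7.1,0,0,0,0, 8.5,-13.9,0,0,0,0, 13.2,-20.5,0,0,0,0, 18.3,-26.9,0,0,0,0, 23.7,-33,0,0,0,0, 29.4,-38.8,0,0,0,0, 35.4,-44.4,0,0,0,0, 41.7,-49.6,0,0,0,0, 48.2,-54.5,0,0,0,0, 54.9,-59.1,0,0,0,0]'
python3 -c "
from h import *
to((451.3,-168.3,36))"
```

```text
clock: 6.92
eef_pos: [525.9, -179.3, 174.1]
eef_rot: [-1.571, 0.0, -0.148]
wrist_force: [1.1, 2.8, -4.1]
finger_gap: 19.8
t 6.92 at [ 525.9 -179.3  174.1] rot [-1.571  0.    -0.148] shift [-7.540e+01  1.381e+02 -1.000e-01] turn [-0.    0.05 -0.01] F [ 1.1  2.8 -4.1] gap 19.8 j [-0.39  0.36  1.57 -0.    1.21 -1.82]
```

```bash
python3 -m jog '[7,-4.2,0,0,0,0, 14.2,-8.1,0,0,0,0, 21.5,-11.6,0,0,0,0, 29,-14.7,0,0,0,0, 36.7,-17.5,0,0,0,0, 44.5,-19.9,0,0,0,0, 52.4,-21.9,0,0,0,0, 60.4,-23.4,0,0,0,0, 68.5,-24.6,0,0,0,0, 68.5,-24.6,0,0,0,0]'
python3 - <<'E'
from h import *
from cell import manip
to((451.3,-168.3,36))
p=manip.camera("scene");q=proj(p,stand(*ST,[[-20,0,73]]))[0]
im=cv2.cvtColor(p["img"],cv2.COLOR_RGB2BGR);x,y=q.astype(int)
c=im[max(0,y-95):y+75,x-85:x+85].copy();c=cv2.resize(c,None,fx=3,fy=3,interpolation=cv2.INTER_CUBIC)
cv2.imwrite("pics/c4.png",c)
E
```

```text
clock: 7.75
eef_pos: [594.3, -189.7, 198.7]
eef_rot: [-1.571, -0.001, -0.148]
wrist_force: [1.1, 2.1, 1.3]
finger_gap: 19.8
t 7.75 at [ 594.3 -189.7  198.7] rot [-1.571e+00 -1.000e-03 -1.480e-01] shift [-1.448e+02  1.625e+02  1.000e-01] turn [0.02 0.06 0.06] F [1.1 2.1 1.3] gap 19.8 j [-0.37  0.49  1.33 -0.    1.32 -1.79]
```

View pics/c4.png

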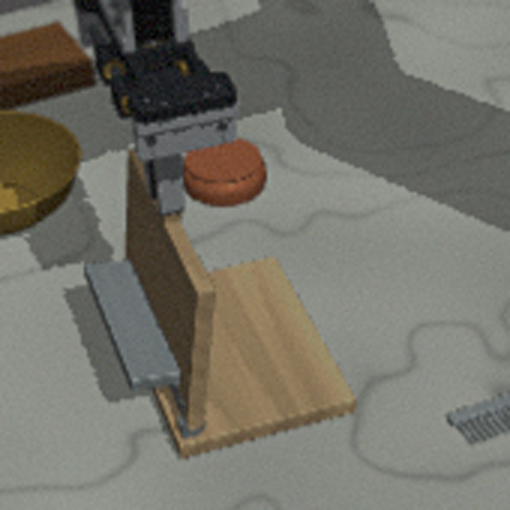

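The board is nearly upright, at about 1.45 rad, which is past the flip point. Now I open the fingers.

```bash
python3 -m jog '[0,0,0,0,0,0,0,0,0,0,0,0,0,0,0,0,0,0,0,0,0,0,0,0,0,0,0,0,0,0,0,0,0,0,0,0,0,0,0,0,0,0,0,0,0,0,0,0,0,0,0,0,0,0,0,0,0,0,0,0]' 60 15
python3 - <<'E'
from h import *
from cell import manip
to((451.3,-168.3,36))
p=manip.camera("scene");q=proj(p,stand(*ST,[[-20,0,73]]))[0]
im=cv2.cvtColor(p["img"],cv2.COLOR_RGB2BGR);x,y=q.astype(int)
c=im[max(0,y-95):y+75,x-85:x+85].copy();c=cv2.resize(c,None,fx=3,fy=3,interpolation=cv2.INTER_CUBIC)
cv2.imwrite("pics/c5.png",c)
E
```

```text
clock: 8.63
eef_pos: [593.0, -189.3, 198.3]
eef_rot: [-1.571, 0.0, -0.148]
wrist_force: [-1.2, 0.3, -0.7]
finger_gap: 60.2
t 8.63 at [ 593.  -189.3  198.3] rot [-1.571  0.    -0.148] shift [-1.433e+02  1.623e+02 -1.000e-01] turn [ 0.    0.06 -0.  ] F [-1.2  0.3 -0.7] gap 60.2 j [-0.37  0.48  1.33 -0.    1.32 -1.79]
```

View pics/c5.png

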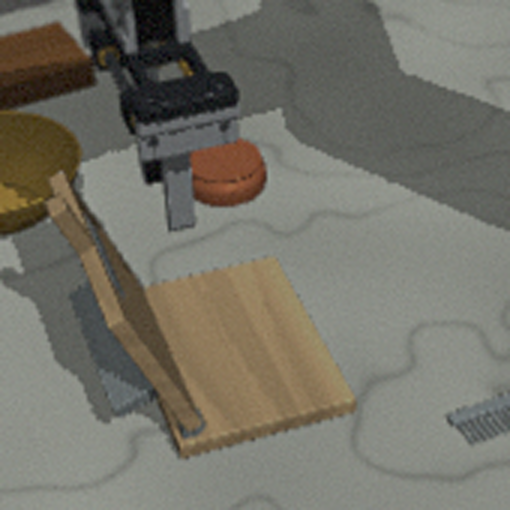

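The board snapped over and leans back on its stop, clear of the fingers. I retreat up and back, then check both stands.

```bash
python3 -m jog '[-10,-15,0,0,0,0, -25,-30,0,0,0,0, -45,-45,0,0,0,0, -65,-60,0,0,0,0, -85,-75,0,0,0,0, -100,-85,0,0,0,0, -115,-90,0,0,0,0, -120,-90,0,0,0,0, -120,-90,0,0,0,0]'
python3 - <<'E'
from h import *
from cell import manip
to((451.3,-168.3,36))
p=manip.camera("scene");im=cv2.cvtColor(p["img"],cv2.COLOR_RGB2BGR)
im=cv2.resize(im,None,fx=1.5,fy=1.5)
for th in(1.95,):
    for g in([[x,y,z] for x in(-65,70) for y in(-96,96) for z in(26,40)],[[x,y,z] for x in(-108,-65) for y in(-10,10) for z in(26,40)]):
        h=cv2.convexHull((proj(p,stand(*ST,board(g,th)))*1.5).astype(np.int32));cv2.polylines(im,[h],1,(0,0,255))
cv2.imwrite("pics/s6.png",im)
E
```

```text
clock: 9.43
eef_pos: [473.9, -171.7, 288.7]
eef_rot: [-1.571, -0.001, -0.148]
wrist_force: [0.6, 0.3, -0.3]
finger_gap: 60.0
t 9.43 at [ 473.9 -171.7  288.7] rot [-1.571e+00 -1.000e-03 -1.480e-01] shift [-2.310e+01  2.526e+02  1.000e-01] turn [0.02 0.04 0.06] F [ 0.6  0.3 -0.3] gap 60.0 j [-0.42  0.15  1.56 -0.    1.43 -1.84]
```

View pics/s6.png

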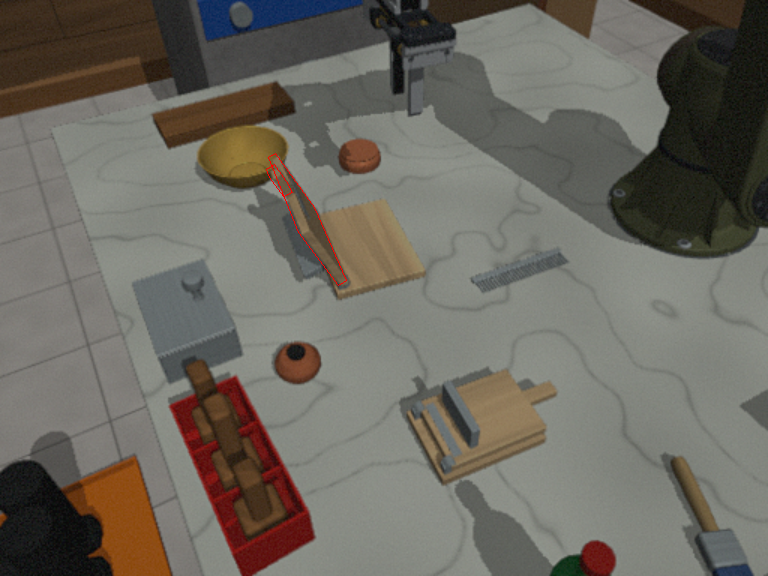

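The wide board, at about (308,220), matches the model drawn at 1.95 rad. The narrow stand at (480,425) is still folded, and the gripper at (415,80) is clear of everything.

```bash
python3 -c "
from cell import manip
print(manip.sign_off())"
```

```text
the job is handed in; nothing more can be done
None
```

The wide stand is open and the narrow one is still folded; the job is handed in. I pinched the wide board's tongue by its sides and swung it along its arc to about 1.45 rad. When I opened the fingers, the board snapped over by itself, and I then backed the arm away.

- **Wide board:** in the last picture it matches the model drawn at the 1.95 rad stop.
- **Narrow stand:** it is still folded flat and I did not touch it.
- **Robot:** the gripper is clear and touching nothing, with wrist force under 1 N. The last state before hand-in was at 9.4 s.
- **Forces:** the highest wrist force I read was about 16 N. It came from slightly off-centre jaws when the grip closed, and I re-centred them before lifting.
- **Failed check:** just before the grasp, the tongue detection in the top view was wrong because the arm blocked the view. I ignored it and relied on the scene camera and the earlier fit.

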